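One spacer disc from the dispenser to the blue square

TASK

Press the dispenser's green plunger all the way down once so that a single red spacer disc slides out in front, and let the plunger spring back up. Then, with the fingertips, gently nudge that disc across the bench until it lies flat and wholly inside the blue taped square (not the yellow one). Do not pinch or lift the disc, and leave the other discs in the magazine and the jar, tape roll and screwdriver where they are.

Things in the scene. Friction and masses are not known exactly. Their poses are not given: they have to be found in the camera images.
- dispenser: Fixed grey dispenser, 144 x 48 mm (feet 76 mm wide). Origin on the bench, on the axis of its clear square magazine (48 mm wide, 38 mm high, open top). Discs come out along its -x axis, through a slot 13.5 mm high in the front face 24 mm from the origin; they slide on the bench itself (z = 0). The grey housing, 30 mm high, runs back to 120 mm towards +x; the plunger is 60 mm behind the origin.
- plunger (a joint): Plunger travel in m: 0 up, 0.026 fully down. A spring lifts it when let go (3 N to start, 7 N at the bottom, more if fast). It drives a blade (34 mm wide, 8 mm high) out of the slot 3 times as far: a full stroke leaves the lowest disc's centre about 75 mm from the dispenser's origin towards -x. The blade goes back in, the disc stays. Each stroke ejects another disc.
- plunger_top (a point): Centre of the flat top of the green plunger knob (36 mm diameter); 105 mm above the bench when up, 79 mm when fully down. Nothing stands above it.
- disc_low: The lowest red disc in the magazine, the one that will come out: 38 mm diameter, 10 mm thick, about 32 g, solid. Origin at the centre of its underside, z axis along the disc's axis.
- disc_mid: The second red disc of the same size, which lies on the lowest and drops 10 mm once that is out and the plunger is back up. It must stay in the magazine.
- disc_top: The third, uppermost red disc of the same size. It must stay in the magazine.
- blue_square: Square frame of flat blue tape on the bench, no thickness to speak of: clear inside 90 x 90 mm, tape 14 mm wide. Origin at its centre at bench height; its x and y axes run along its sides. It lies to the left or to the right of the dispenser.
- yellow_square: The same in yellow tape, on the other side. Not the target.
- jar: Amber glass jar with black lid, 62 mm diameter, 85 mm high, loose; origin at the centre of its underside. Leave alone.
- tape_roll: Roll of blue tape lying flat, 90 mm outside diameter, 24 mm high, loose; origin at the centre of its underside. Leave alone.
- screwdriver: Loose screwdriver with red handle lying on the bench at the robot's left, beyond the taped square there; 200 mm long, 26 mm thick; origin at bench height under its middle, its own x axis runs along it from handle to tip. Leave alone.
There are look-alikes about, which are no part of the job. There is more than one size of the dispenser; the one meant has the size given above. What is shaped like the disc_top but black is not meant.

How it is judged:
On the way, in this order (a step that is already met when the one before it is completed fails the run):
1. the plunger is pressed fully down (at least 23 of its 26 mm) (value of joint plunger above 0.023 m), for 0.02 s.
2. the plunger is back up and the lowest disc lies free in front of the dispenser (value of joint plunger below 0.004 m and x of disc_low in the frame of dispenser below -0.045 m and not (x of disc_low in the frame of blue_square between -0.028 and 0.028 m and y of disc_low in the frame of blue_square between -0.028 and 0.028 m)), for 0.1 s.
At the end, for the whole second after the job is handed in: The lowest disc lies flat on the bench and at rest inside the blue square (its centre within 28 mm of the square's centre along each of the square's axes), the plunger is up (within 4 mm), and the other two discs are in the magazine (within 12 mm of its axis) (x of disc_low in the frame of blue_square between -0.028 and 0.028 m and y of disc_low in the frame of blue_square between -0.028 and 0.028 m and horizontal distance between each of disc_mid, disc_top and dispenser below 0.012 m and angle between disc_low's own z axis and vertical below 0.1 rad and height (world z) of disc_low below 0.004 m and linear speed of disc_low below 0.01 m/s and value of joint plunger below 0.004 m); the robot touches nothing.
It fails at once if the disc is lifted, flipped or carried (its underside's centre over 12 mm above the bench) (height (world z) of disc_low above 0.012 m).
It fails at once if the disc is pinched or pressed hard (over 15 N from the fingers) (contact force between the fingers and disc_low above 15 N).
It fails at once if a second disc leaves its place in the magazine (not (horizontal distance between disc_mid and dispenser below 0.012 m) or not (horizontal distance between disc_top and dispenser below 0.012 m) or height (world z) of any of disc_mid, disc_top above 0.035 m).
It fails at once if the jar, tape roll or screwdriver is moved by over 15 mm (distance of any of jar, tape_roll, screwdriver from where it was at the start of the episode above 0.015 m).
It also fails if it takes over 48 s, if anything falls off the work surface, if the arm or the gripper's body presses on something with over 40 N, if the wrist force passes 120 N, or if a joint passes its speed limit or range.

ROBOT

A 6-joint arm with a two-finger parallel gripper is mounted at the origin on the work surface. World frame = base frame: x ahead of the robot, y to its left, z up, the work surface at z = 0. Lengths are in m, angles in rad, forces in N, time in s.
With the tool pointing down it reaches from about 0.4 to 0.925 m from the base axis. Payload 12.5 kg.
Tool frame: the origin (TCP) lies at the very end of the fingers, on their centre line; the grasp point (between the pads) lies 19 mm behind it; z points along the fingers, y is the line along which they close (so a half turn about z gives the same grasp; the last joint's range is limited). The gripper opens to 95 mm and grips with 3 to 60 N. Pads are 20 mm wide; open, the fingers measure 119 mm over their backs; the gripper's body (75 mm by 180 mm) begins 59 mm behind the grasp point.
Start: joints at [1.243, 0.491, 1.559, -0, 1.092, -0.106], TCP at [0.137, 0.61, 0.215] pointing down, gripper open.
Joint ranges: [-3.1, 3.1], [-0.84, 2.19], [0.05, 2.79], [-1.13, 4.28], [0.06, 2.93], [-2.69, 2.69]. Speed limits (rad/s): [2.22, 2.22, 2.79, 3.14, 3.14, 3.14].

INTERFACE

Orientations are given as a unit quaternion [w, x, y, z].
In Python, from plant import robot gives the robot as it stands.
- The arm moves only by the shell command python3 -m creep 'ROWS' [OPENING]. ROWS is JSON, a list of rows, each an object of numbers: "x", "y", "z": the shift along the tool's x, y, z in mm; "ax", "ay", "az": the turn, a rotation vector about the tool's x, y, z in degrees. A call has 1 to 12 rows; each row shifts and turns the commanded pose from where the row before left it, along the tool's axes as they then stand; what a row does not reach is not made up. A row lasts 1/12 s, in which the tool goes at most 41.7 mm and 7.16 degrees, less where a joint would pass 70% of its speed; a pose out of reach is approached as far as the arm can. A call is refused whole if a number of a shift passes 41.7 or a number of a turn 7.16, either way. A call with a gripper value outside its range is refused whole. OPENING is the opening, from 0 (shut) to 1 (fully open), set as the call begins (- or left out, the last holds). The fingers move at their own pace and stop on an object; the grip force is fixed at half the most. Time passes only in rows, so rows that do not move let the fingers close. It gives the time, the measured TCP pose, the force, the opening and the grip force at its end, in the units of the state.
- robot.read_state(): the state, without advancing time (a new reading comes with each control period).
- robot.snapshot(name): name is "scene" or "top"; returns a dict with "img" (384x512x3 uint8, red, green, blue), "z_map" (384x512 float32, m along the optical axis (not along the pixel's ray), 0 where there is no reading), "fx", "fy", "cx", "cy" (pixels), "pose" (4x4, takes a point from camera to world coordinates). Camera axes: x right, y down, z forward; pixel columns grow to the right and rows downward; lengths in m; the calibration is good to about 2 mm. A picture is of the moment at which its call begins.
- robot.sign_off(): hands the job in; it is judged then, once.
Trained networks look in a picture, given as the dict that the camera call returned (one of the last four; its "shot" number tells which), for a name from the list of things; names that differ only in an ending like _2 or _b are one class to them, and where a whole thing is asked for, a point or a joint stands for the part that bears it (a point fixed in the world has none). Each returns a list of dicts, best first, with "score" (0 to 1); they miss things now and then, are a little off and sometimes report something else, mostly with a low value. They report only what shows in the picture. A call takes as long as a camera call. They do not tell look-alikes from the thing itself.
- robot.trace(picture, query): "mask" (384x512 bool, what is visible of it) and "rect" ([left, top, right, bottom] in pixels, round what is visible of it).
The state is a dict: "time_s": time; "joint_pos": joint angles; "joint_vel": joint speeds; "joint_efforts": joint torques, N m; "position": TCP position; "tcp_rot": TCP orientation; "force": force on the tool from outside, world axes, zero at the start; "wrist_torque": the same for the moment, N m; "finger_gap": opening from 0.0 (shut) to 1.0 (fully open); "gripper_force": force on a finger pad.
Only numpy, scipy, OpenCV 4.12 (cv2) and the standard library are available. Lean on these libraries where they do the work, as an engineer would, in place of code of your own. Each camera call takes 0.05 s, during which the arm holds its last target. There are 200 camera calls.

## Working session

There is one attempt and no reset: what is moved stays moved. The work goes in short steps, Python scripts to look and compute and a shell command to move; the robot and the scene stay as the last step left them, time stands still between calls to the robot, and variables do not carry over. Pictures are saved under pics/ and viewed, at most 10 in all, crops included, and the job is handed in when it is done.

```bash
ls; mkdir -p pics; cat > h.py <<'E'
import numpy as np,cv2
from plant import robot
def world(p):
    z=p["z_map"];v,u=np.indices(z.shape)
    P=np.stack([(u-p["cx"])/p["fx"]*z,(v-p["cy"])/p["fy"]*z,z],-1)
    W=P@p["pose"][:3,:3].T+p["pose"][:3,3]
    W[z==0]=np.nan
    return W
def save(p,n): cv2.imwrite(n,p["img"][...,::-1])
E
python3 - <<'E'
from h import *
s=robot.read_state();print(s["time_s"],s["position"],s["tcp_rot"])
pp=[]
for n in("top","scene"):
    p=robot.snapshot(n);W=world(p);pp.append(p["img"])
    print(n,p["pose"][:3,3])
    for q in("dispenser","plunger_top","disc_low","blue_square","yellow_square","jar","tape_roll","screwdriver"):
        for d in robot.trace(p,q)[:4]:
            m=d["mask"]; X=W[m]; 
            print(q,round(d["score"],2),np.round(d["rect"]),np.round(np.nanmedian(X,0),3),np.round(np.nanmin(X,0),3),np.round(np.nanmax(X,0),3))
cv2.imwrite("pics/a.png",pp[0][...,::-1]);cv2.imwrite("pics/b.png",pp[1][...,::-1])
E
```

```text
pics
0.0 [0.13735408 0.60944022 0.21403553] [-1.39607413e-04  1.10660269e-01  9.93858110e-01 -5.85734100e-04]
top [0.35327429 0.03428527 1.23286492]
dispenser 0.79 [238. 150. 265. 202.] [0.644 0.065 0.029] [ 0.564  0.026 -0.006] [0.71  0.107 0.11 ]
dispenser 0.6 [279. 156. 302. 193.] [ 0.645 -0.057  0.022] [ 0.584 -0.094 -0.005] [ 0.692 -0.026  0.083]
dispenser 0.55 [187. 207. 230. 246.] [0.497 0.199 0.001] [ 0.433  0.131 -0.007] [0.555 0.257 0.007]
plunger_top 0.64 [245. 160. 257. 173.] [0.647 0.068 0.104] [0.632 0.054 0.101] [0.664 0.082 0.11 ]
plunger_top 0.56 [292. 159. 296. 169.] [ 0.647 -0.059  0.079] [ 0.638 -0.069  0.074] [ 0.657 -0.049  0.083]
disc_low 0.23 [244. 184. 257. 199.] [0.588 0.067 0.03 ] [0.573 0.051 0.022] [0.607 0.083 0.036]
blue_square 0.96 [185. 204. 229. 246.] [0.491 0.196 0.001] [ 0.433  0.131 -0.007] [0.558 0.26  0.007]
yellow_square 0.82 [314. 208. 362. 258.] [ 0.474 -0.193  0.   ] [ 0.402 -0.261 -0.007] [ 0.537 -0.128  0.008]
jar 0.95 [153. 152. 179. 177.] [0.659 0.301 0.083] [ 0.637  0.277 -0.005] [0.695 0.34  0.091]
tape_roll 0.82 [339. 139. 373. 176.] 
[... 1146 characters left out ...]
quare 0.82 [175. 114. 231. 157.] [ 0.479 -0.198  0.001] [ 0.405 -0.262 -0.005] [ 0.538 -0.128  0.007]
jar 0.75 [279. 290. 309. 329.] [0.68  0.314 0.084] [0.641 0.281 0.005] [0.701 0.34  0.09 ]
jar 0.29 [272. 201. 343. 261.] [0.497 0.196 0.001] [ 0.43   0.129 -0.004] [0.558 0.259 0.008]
tape_roll 0.9 [102. 150. 140. 184.] [ 0.693 -0.249  0.02 ] [ 0.637 -0.315 -0.002] [ 0.737 -0.205  0.03 ]
tape_roll 0.19 [194. 204. 255. 263.] [0.654 0.079 0.03 ] [ 0.548  0.023 -0.002] [0.71  0.107 0.11 ]
screwdriver 0.9 [345. 242. 411. 301.] [0.45  0.373 0.021] [ 0.376  0.352 -0.003] [0.575 0.392 0.031]
screwdriver 0.62 [104. 150. 142. 184.] [ 0.694 -0.247  0.021] [ 0.649 -0.295 -0.002] [ 0.735 -0.205  0.03 ]
```

```bash
python3 - <<'E'
from h import *
p=robot.snapshot("top");q=robot.snapshot("scene")
a=cv2.resize(p["img"][130:260,130:310],None,fx=4.2,fy=4.2,interpolation=cv2.INTER_CUBIC)[:, :,::-1]
b=cv2.resize(q["img"][160:310,150:400],None,fx=3,fy=3,interpolation=cv2.INTER_CUBIC)[:, :,::-1]
cv2.imwrite("pics/c.png",a);cv2.imwrite("pics/d.png",b)
for s in(p,q):
    W=world(s)
    m=robot.trace(s,"blue_square")[0]["mask"]
    X=W[m][:,:2];X=X[~np.isnan(X[:,0])].astype(np.float32)
    print("blue",cv2.minAreaRect(X))
    box=(W[...,0]>.54)&(W[...,0]<.74)&(W[...,1]>.0)&(W[...,1]<.125)
    k=box&(W[...,2]>.098)&(W[...,2]<.115);print("knob",W[k].mean(0),(W[k].min(0)+W[k].max(0))/2,k.sum())
    k=box&(W[...,2]>.025)&(W[...,2]<.045);X=W[k][:,:2].astype(np.float32);print("housing",cv2.minAreaRect(X))
    hsv=cv2.cvtColor(s["img"],cv2.COLOR_RGB2HSV);r=((hsv[...,0]<8)|(hsv[...,0]>172))&(hsv[...,1]>120)&box
    print("red",np.median(W[r],0),r.sum(),W[r].min(0),W[r].max(0))
E
```

```text
blue ((0.4938296377658844, 0.19445417821407318), (0.1194131076335907, 0.1185605600476265), 83.54721069335938)
knob [0.64772557 0.06712464 0.10444588] [0.6484488  0.0678159  0.10471404] 130
housing ((0.6366093158721924, 0.06696896255016327), (0.14502868056297302, 0.04795697331428528), 0.3527877628803253)
red [0.58856046 0.06815106 0.02947483] 116 [0.57250384 0.05083611 0.00249099] [0.60745007 0.0867871  0.0341774 ]
blue ((0.4916737973690033, 0.19530270993709564), (0.11891365051269531, 0.1210937574505806), 83.05122375488281)
knob [0.65079772 0.07020022 0.1048863 ] [0.64940204 0.06914736 0.10399981] 210
housing ((0.6370856761932373, 0.0681687742471695), (0.1452612280845642, 0.050215065479278564), 0.11017262190580368)
red [0.58958972 0.06622468 0.03013997] 166 [0.57075345 0.0459081  0.00926782] [0.60923679 0.08248954 0.03796797]
```

View pics/c.png

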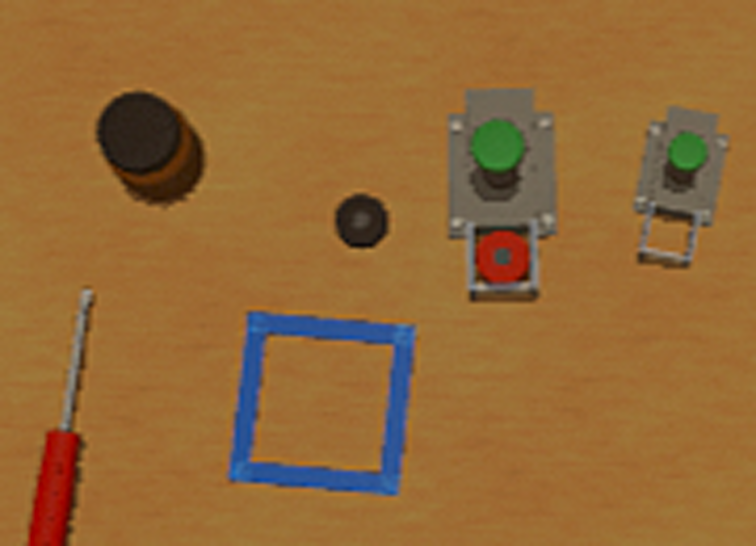

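View pics/b.png

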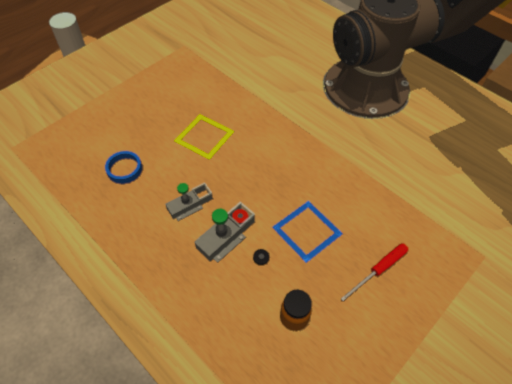

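The top view shows the real dispenser at px (250,185): knob 105 mm high, 145 x 48 mm, red disc in its magazine. Look-alikes:
- The small empty dispenser at (292,175), with its knob only 79 mm high.
- The black disc at (216,182).

The blue square is at (207,226), centred at (0.493, 0.195) m. The yellow square is at (338,233) on the other side. I'll turn the tool so its x axis lies along the push direction (heading 99°) and shut the fingers.

```bash
python3 -m creep '[{"az":6.83},{"az":6.83},{"az":6.83},{"az":6.83},{"az":6.83},{"az":6.83},{"az":6.83},{"az":6.83},{"az":6.83},{"az":6.83}]' 0; cat >> h.py <<'E'
from scipy.spatial.transform import Rotation as Ro
def to(*g):
    s=robot.read_state();w,x,y,z=s["tcp_rot"];R=Ro.from_quat([x,y,z,w]).as_matrix()
    print(s["time_s"],s["position"],"toolx",R[:,0].round(3),"z",R[:,2].round(3),"F",np.round(s["force"],1))
    for t in g:
        print(t,"mm in tool:",(R.T@(np.array(t)-s["position"])*1000).round(1))
E
python3 -c "
from h import *
to((.648,.068,.15))"
```

```text
1.1 [0.13747049 0.60969951 0.21466025] toolx [-0.975  0.22  -0.   ] z [ 0.  0. -1.] F [-0.  -0.6  0.9]
(0.648, 0.068, 0.15) mm in tool: [-617.2 -416.1   64.6]$[0]: bad value
```

```bash
python3 -m creep '[{"x":0,"y":0,"z":0,"ax":0,"ay":0,"az":6.83}]' 0; python3 -m creep --help; python3 -c "
from h import *
to()"
```

```text
time_s: 1.18
position: [0.1375, 0.6097, 0.2147]
tcp_rot: [0.0, 0.169, 0.986, 0.0]
force: [-0.3, 0.6, 0.4]
finger_gap: 0.972
gripper_force: 0.0
1.1833 [0.13747343 0.6097048  0.21469013] toolx [-0.943  0.333 -0.   ] z [ 0.  0. -1.] F [-0.3  0.6  0.4]invalid input: not JSON, or not a number
```

All six keys are needed.

```bash
python3 -m creep '[{"x":0,"y":0,"z":0,"ax":0,"ay":0,"az":6.83},{"x":0,"y":0,"z":0,"ax":0,"ay":0,"az":6.83},{"x":0,"y":0,"z":0,"ax":0,"ay":0,"az":6.83},{"x":0,"y":0,"z":0,"ax":0,"ay":0,"az":6.83},{"x":0,"y":0,"z":0,"ax":0,"ay":0,"az":6.83},{"x":0,"y":0,"z":0,"ax":0,"ay":0,"az":6.83},{"x":0,"y":0,"z":0,"ax":0,"ay":0,"az":6.83},{"x":0,"y":0,"z":0,"ax":0,"ay":0,"az":6.83},{"x":0,"y":0,"z":0,"ax":0,"ay":0,"az":6.83},{"x":0,"y":0,"z":0,"ax":0,"ay":0,"az":0}]' 0;  python3 -c "
from h import *
to((.648,.068,.15))"
```

```text
time_s: 2.02
position: [0.1375, 0.6097, 0.2146]
tcp_rot: [-0.0, 0.652, 0.759, 0.0]
force: [-0.6, -0.3, -0.4]
finger_gap: 0.287
gripper_force: 0.0
2.0167 [0.13747192 0.60972026 0.2146486 ] toolx [-0.151  0.989  0.   ] z [ 0.  0. -1.] F [-0.6 -0.3 -0.4]
(0.648, 0.068, 0.15) mm in tool: [-612.6  422.9   64.6]
```

```bash
python3 -m creep '[{"x":-25.5,"y":17.6,"z":0,"ax":0,"ay":0,"az":0},{"x":-25.5,"y":17.6,"z":0,"ax":0,"ay":0,"az":0},{"x":-25.5,"y":17.6,"z":0,"ax":0,"ay":0,"az":0},{"x":-25.5,"y":17.6,"z":0,"ax":0,"ay":0,"az":0},{"x":-25.5,"y":17.6,"z":0,"ax":0,"ay":0,"az":0},{"x":-25.5,"y":17.6,"z":0,"ax":0,"ay":0,"az":0},{"x":-25.5,"y":17.6,"z":0,"ax":0,"ay":0,"az":0},{"x":-25.5,"y":17.6,"z":0,"ax":0,"ay":0,"az":0},{"x":-25.5,"y":17.6,"z":0,"ax":0,"ay":0,"az":0},{"x":-25.5,"y":17.6,"z":0,"ax":0,"ay":0,"az":0},{"x":-25.5,"y":17.6,"z":0,"ax":0,"ay":0,"az":0},{"x":-25.5,"y":17.6,"z":0,"ax":0,"ay":0,"az":0}]'; python3 -m creep '[{"x":-25.5,"y":17.6,"z":0,"ax":0,"ay":0,"az":0},{"x":-25.5,"y":17.6,"z":0,"ax":0,"ay":0,"az":0},{"x":-25.5,"y":17.6,"z":0,"ax":0,"ay":0,"az":0},{"x":-25.5,"y":17.6,"z":0,"ax":0,"ay":0,"az":0},{"x":-25.5,"y":17.6,"z":0,"ax":0,"ay":0,"az":0},{"x":-25.5,"y":17.6,"z":0,"ax":0,"ay":0,"az":0},{"x":-25.5,"y":17.6,"z":0,"ax":0,"ay":0,"az":0},{"x":-25.5,"y":17.6,"z":0,"ax":0,"ay":0,"az":0},{"x":-25.5,"y":17.6,"z":0,"ax":0,"ay":0,"az":0},{"x":-25.5,"y":17.6,"z":0,"ax":0,"ay":0,"az":0},{"x":-25.5,"y":17.6,"z":0,"ax":0,"ay":0,"az":0},{"x":-25.5,"y":17.6,"z":0,"ax":0,"ay":0,"az":0}]';  python3 -c "
from h import *
to((.648,.068,.13))"
```

```text
time_s: 3.02
position: [0.3948, 0.3392, 0.2148]
tcp_rot: [0.0, 0.648, 0.762, 0.0]
force: [0.2, 0.7, 0.7]
finger_gap: 0.008
gripper_force: 0.0
time_s: 4.02
position: [0.6513, 0.0699, 0.2147]
tcp_rot: [0.0, 0.648, 0.762, 0.0]
force: [-0.2, 0.7, -0.3]
finger_gap: 0.003
gripper_force: 0.0
4.0167 [0.65125323 0.0699308  0.21468629] toolx [-0.161  0.987  0.   ] z [ 0.  0. -1.] F [-0.2  0.7 -0.3]
(0.648, 0.068, 0.13) mm in tool: [-1.4 -3.5 84.7]
```

```bash
python3 -m creep '[{"x":-1.4,"y":-3.5,"z":30,"ax":0,"ay":0,"az":0},{"x":0,"y":0,"z":30,"ax":0,"ay":0,"az":0},{"x":0,"y":0,"z":30,"ax":0,"ay":0,"az":0},{"x":0,"y":0,"z":10,"ax":0,"ay":0,"az":0},{"x":0,"y":0,"z":5,"ax":0,"ay":0,"az":0},{"x":0,"y":0,"z":5,"ax":0,"ay":0,"az":0},{"x":0,"y":0,"z":5,"ax":0,"ay":0,"az":0},{"x":0,"y":0,"z":5,"ax":0,"ay":0,"az":0},{"x":0,"y":0,"z":5,"ax":0,"ay":0,"az":0},{"x":0,"y":0,"z":5,"ax":0,"ay":0,"az":0},{"x":0,"y":0,"z":5,"ax":0,"ay":0,"az":0},{"x":0,"y":0,"z":0,"ax":0,"ay":0,"az":0}]'; python3 -m creep '[{"x":0,"y":0,"z":0,"ax":0,"ay":0,"az":0}]'
```

```text
time_s: 5.02
position: [0.6477, 0.0695, 0.0811]
tcp_rot: [0.001, 0.649, 0.761, 0.001]
force: [-2.7, -0.3, 6.1]
finger_gap: 0.004
gripper_force: 3.0
time_s: 5.1
position: [0.6478, 0.0695, 0.0816]
tcp_rot: [0.001, 0.649, 0.761, 0.001]
force: [-3.1, -0.5, 4.4]
finger_gap: 0.003
gripper_force: 2.5
```

```bash
python3 -m creep '[{"x":0,"y":0,"z":2,"ax":0,"ay":0,"az":0},{"x":0,"y":0,"z":1.5,"ax":0,"ay":0,"az":0},{"x":0,"y":0,"z":0,"ax":0,"ay":0,"az":0}]'
```

```text
time_s: 5.35
position: [0.6478, 0.0695, 0.0793]
tcp_rot: [0.001, 0.649, 0.761, 0.001]
force: [-5.7, 0.4, 12.7]
finger_gap: 0.009
gripper_force: 6.8
```

```bash
python3 -m creep '[{"x":0,"y":0,"z":-5,"ax":0,"ay":0,"az":0},{"x":0,"y":0,"z":-8,"ax":0,"ay":0,"az":0},{"x":0,"y":0,"z":-10,"ax":0,"ay":0,"az":0},{"x":0,"y":0,"z":-10,"ax":0,"ay":0,"az":0},{"x":0,"y":0,"z":-15,"ax":0,"ay":0,"az":0},{"x":0,"y":0,"z":-15,"ax":0,"ay":0,"az":0},{"x":0,"y":0,"z":0,"ax":0,"ay":0,"az":0}]' 0.21
python3 - <<'E'
from h import *
p=robot.snapshot("scene");W=world(p)
hsv=cv2.cvtColor(p["img"],cv2.COLOR_RGB2HSV);r=((hsv[...,0]<8)|(hsv[...,0]>172))&(hsv[...,1]>110)
r&=(W[...,0]>.4)&(W[...,0]<.565)&(W[...,1]>0)&(W[...,1]<.3)
X=W[r&(W[...,2]>.006)];print(len(X),X.min(0),X.max(0),(X.min(0)+X.max(0))/2,np.median(X,0))
p2=robot.snapshot("top");W=world(p2)
hsv=cv2.cvtColor(p2["img"],cv2.COLOR_RGB2HSV);r=((hsv[...,0]<8)|(hsv[...,0]>172))&(hsv[...,1]>110)
r&=(W[...,0]>.4)&(W[...,0]<.565)&(W[...,1]>0)&(W[...,1]<.3)
X=W[r]
if len(X):print(len(X),X.min(0),X.max(0),(X.min(0)+X.max(0))/2)
cv2.imwrite("pics/e.png",cv2.resize(p["img"][140:290,150:350],None,fx=3.5,fy=3.5)[...,::-1])
to((.513,.015,.06))
E
```

```text
time_s: 5.93
position: [0.6483, 0.0694, 0.1428]
tcp_rot: [0.002, 0.649, 0.76, 0.002]
force: [-0.6, 0.3, 0.9]
finger_gap: 0.21
gripper_force: 0.0
152 [0.49733378 0.04939316 0.00616859] [0.53377602 0.0859514  0.0146328 ] [0.5155549  0.06767228 0.0104007 ] [0.51616204 0.0673523  0.01052571]
1 [0.4377553  0.12999647 0.61567284] [0.4377553  0.12999647 0.61567284] [0.4377553  0.12999647 0.61567284]
6.0333 [0.64719866 0.06935142 0.13975707] toolx [-0.156  0.988 -0.   ] z [ 0.001  0.    -1.   ] F [ 0.2 -0.5 -0.9]
(0.513, 0.015, 0.06) mm in tool: [ -32.7 -141.1   79.6]
```

View pics/e.png

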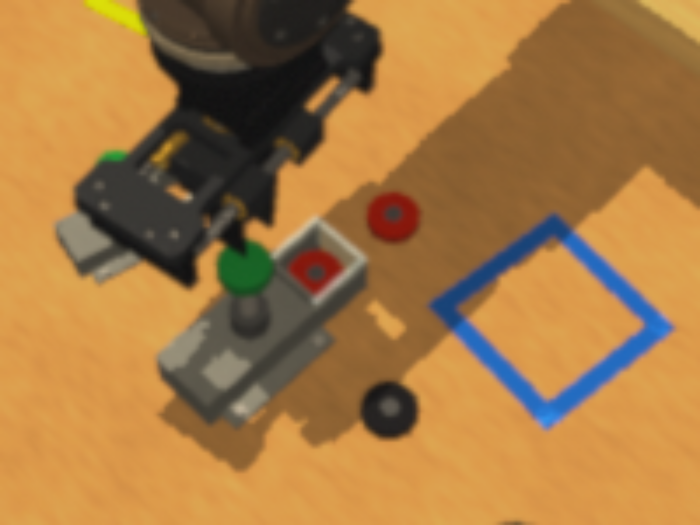

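The disc lies free at (0.515, 0.067) (crop px (392,215)). The knob is back up and red discs are still in the magazine. Next I move behind the disc with a 20 mm gap between the fingers, so it sits in a stable cradle.

```bash
python3 -c "
from h import *
to((.5228,.0176,.14))"; python3 -m creep '[{"x":-5,"y":-22,"z":0,"ax":0,"ay":0,"az":0},{"x":-5,"y":-22,"z":0,"ax":0,"ay":0,"az":0},{"x":-5,"y":-22,"z":0,"ax":0,"ay":0,"az":0},{"x":-5,"y":-22,"z":0,"ax":0,"ay":0,"az":0},{"x":-5,"y":-22,"z":0,"ax":0,"ay":0,"az":0},{"x":-5,"y":-21,"z":0,"ax":0,"ay":0,"az":0},{"x":0,"y":0,"z":0,"ax":0,"ay":0,"az":0}]'; python3 -c "
from h import *
to((.5228,.0176,.005))"
```

```text
6.0333 [0.64719866 0.06935142 0.13975707] toolx [-0.156  0.988 -0.   ] z [ 0.001  0.    -1.   ] F [ 0.2 -0.5 -0.9]
(0.5228, 0.0176, 0.14) mm in tool: [ -31.7 -131.    -0.4]
time_s: 6.62
position: [0.5189, 0.0185, 0.1384]
tcp_rot: [-0.001, 0.65, 0.76, -0.001]
force: [1.3, 0.1, -0.1]
finger_gap: 0.207
gripper_force: 0.0
6.6167 [0.51887856 0.01852106 0.13836942] toolx [-0.156  0.988  0.001] z [-0.004  0.    -1.   ] F [ 1.3  0.1 -0.1]
(0.5228, 0.0176, 0.005) mm in tool: [ -1.6   4.2 133.4]
```

```bash
python3 -m creep '[{"x":0,"y":4,"z":25,"ax":0,"ay":0,"az":0},{"x":0,"y":0,"z":25,"ax":0,"ay":0,"az":0},{"x":0,"y":0,"z":25,"ax":0,"ay":0,"az":0},{"x":0,"y":0,"z":25,"ax":0,"ay":0,"az":0},{"x":0,"y":0,"z":13,"ax":0,"ay":0,"az":0},{"x":0,"y":0,"z":10,"ax":0,"ay":0,"az":0},{"x":0,"y":0,"z":5,"ax":0,"ay":0,"az":0},{"x":0,"y":0,"z":3,"ax":0,"ay":0,"az":0},{"x":0,"y":0,"z":0,"ax":0,"ay":0,"az":0},{"x":0,"y":0,"z":0,"ax":0,"ay":0,"az":0}]'; python3 -c "
from h import *
to((.4971,.1691,.005))
p=robot.snapshot('scene');W=world(p)
hsv=cv2.cvtColor(p['img'],cv2.COLOR_RGB2HSV);r=((hsv[...,0]<8)|(hsv[...,0]>172))&(hsv[...,1]>110)
r&=(W[...,0]>.4)&(W[...,0]<.565)&(W[...,1]>0)&(W[...,1]<.3)
X=W[r&(W[...,2]>.006)];print(len(X),X.min(0),X.max(0))
"
```

```text
time_s: 7.45
position: [0.5267, 0.0199, 0.0086]
tcp_rot: [0.0, 0.649, 0.76, 0.0]
force: [0.7, -0.7, -0.4]
finger_gap: 0.209
gripper_force: 0.0
7.45 [0.5267273  0.01987747 0.00864111] toolx [-0.156  0.988 -0.   ] z [ 0.001  0.    -1.   ] F [ 0.7 -0.7 -0.4]
(0.4971, 0.1691, 0.005) mm in tool: [152.   -5.9   3.6]
148 [0.49788548 0.04902995 0.0064944 ] [0.53330975 0.08561203 0.01562048]
```

```bash
python3 -m creep '[{"x":0,"y":-4,"z":3.5,"ax":0,"ay":0,"az":0},{"x":6,"y":0,"z":0,"ax":0,"ay":0,"az":0},{"x":5,"y":0,"z":0,"ax":0,"ay":0,"az":0},{"x":4,"y":0,"z":0,"ax":0,"ay":0,"az":0},{"x":3,"y":0,"z":0,"ax":0,"ay":0,"az":0},{"x":3,"y":0,"z":0,"ax":0,"ay":0,"az":0},{"x":3,"y":0,"z":0,"ax":0,"ay":0,"az":0},{"x":4,"y":0,"z":0,"ax":0,"ay":0,"az":0},{"x":5,"y":0,"z":0,"ax":0,"ay":0,"az":0},{"x":5,"y":0,"z":0,"ax":0,"ay":0,"az":0},{"x":5,"y":0,"z":0,"ax":0,"ay":0,"az":0},{"x":5,"y":0,"z":0,"ax":0,"ay":0,"az":0}]'; cat >> h.py <<'E'
def disc():
    p=robot.snapshot('scene');W=world(p)
    hsv=cv2.cvtColor(p['img'],cv2.COLOR_RGB2HSV);r=((hsv[...,0]<8)|(hsv[...,0]>172))&(hsv[...,1]>110)
    r&=(W[...,0]>.4)&(W[...,0]<.565)&(W[...,1]>0)&(W[...,1]<.3)
    X=W[r&(W[...,2]>.006)];print(len(X),X.min(0),X.max(0),(X.min(0)+X.max(0))/2)
    return p
E
python3 -c "
from h import *
to((.4971,.1691,.005));disc()"
```

```text
time_s: 8.5
position: [0.5148, 0.0672, 0.0046]
tcp_rot: [-0.0, 0.649, 0.76, 0.0]
force: [-0.4, 0.5, 0.1]
finger_gap: 0.21
gripper_force: 0.1
8.5 [0.51480633 0.06720305 0.00461362] toolx [-0.156  0.988  0.   ] z [ 0.  0. -1.] F [-0.4  0.5  0.1]
(0.4971, 0.1691, 0.005) mm in tool: [103.4  -1.6  -0.4]
165 [0.49263414 0.07547975 0.00610433] [0.54368696 0.11207207 0.09043437] [0.51816055 0.09377591 0.04826935]
```

```bash
python3 -m creep '[{"x":5,"y":0,"z":0,"ax":0,"ay":0,"az":0},{"x":5,"y":0,"z":0,"ax":0,"ay":0,"az":0},{"x":5,"y":0,"z":0,"ax":0,"ay":0,"az":0},{"x":5,"y":0,"z":0,"ax":0,"ay":0,"az":0},{"x":5,"y":0,"z":0,"ax":0,"ay":0,"az":0},{"x":5,"y":0,"z":0,"ax":0,"ay":0,"az":0},{"x":5,"y":0,"z":0,"ax":0,"ay":0,"az":0},{"x":5,"y":0,"z":0,"ax":0,"ay":0,"az":0},{"x":5,"y":0,"z":0,"ax":0,"ay":0,"az":0},{"x":5,"y":0,"z":0,"ax":0,"ay":0,"az":0},{"x":5,"y":0,"z":0,"ax":0,"ay":0,"az":0},{"x":5,"y":0,"z":0,"ax":0,"ay":0,"az":0}]'; python3 -c "
from h import *
to((.4971,.1691,.005));disc()"
```

```text
time_s: 9.55
position: [0.5054, 0.1264, 0.0046]
tcp_rot: [-0.0, 0.65, 0.76, 0.0]
force: [0.5, 0.7, -0.2]
finger_gap: 0.208
gripper_force: 0.1
9.55 [0.50540629 0.12640011 0.00461478] toolx [-0.156  0.988  0.   ] z [-0.  0. -1.] F [ 0.5  0.7 -0.2]
(0.4971, 0.1691, 0.005) mm in tool: [43.5 -1.5 -0.4]
169 [0.48409339 0.13567474 0.00643119] [0.55216483 0.17132169 0.09628379] [0.51812911 0.15349822 0.05135749]
```

```bash
python3 -m creep '[{"x":5,"y":0,"z":0,"ax":0,"ay":0,"az":0},{"x":5,"y":0,"z":0,"ax":0,"ay":0,"az":0},{"x":5,"y":0,"z":0,"ax":0,"ay":0,"az":0},{"x":5,"y":0,"z":0,"ax":0,"ay":0,"az":0},{"x":5,"y":0,"z":0,"ax":0,"ay":0,"az":0},{"x":5,"y":0,"z":0,"ax":0,"ay":0,"az":0},{"x":5,"y":0,"z":0,"ax":0,"ay":0,"az":0},{"x":4,"y":0,"z":0,"ax":0,"ay":0,"az":0},{"x":3,"y":0,"z":0,"ax":0,"ay":0,"az":0},{"x":1,"y":0,"z":0,"ax":0,"ay":0,"az":0},{"x":0,"y":0,"z":0,"ax":0,"ay":0,"az":0}]'; python3 -m creep '[{"x":-8,"y":0,"z":0,"ax":0,"ay":0,"az":0},{"x":-15,"y":0,"z":0,"ax":0,"ay":0,"az":0},{"x":-15,"y":0,"z":-5,"ax":0,"ay":0,"az":0},{"x":-10,"y":0,"z":-30,"ax":0,"ay":0,"az":0},{"x":0,"y":0,"z":-40,"ax":0,"ay":0,"az":0},{"x":0,"y":0,"z":-40,"ax":0,"ay":0,"az":0},{"x":0,"y":0,"z":-40,"ax":0,"ay":0,"az":0},{"x":0,"y":0,"z":0,"ax":0,"ay":0,"az":0},{"x":0,"y":0,"z":0,"ax":0,"ay":0,"az":0},{"x":0,"y":0,"z":0,"ax":0,"ay":0,"az":0}]'; python3 -c "
from h import *
to();p=disc()
cv2.imwrite('pics/f.png',cv2.resize(p['img'][140:310,150:420],None,fx=2.9,fy=2.9)[...,::-1])
"
```

```text
time_s: 10.52
position: [0.4988, 0.1686, 0.0046]
tcp_rot: [-0.0, 0.649, 0.76, 0.0]
force: [0.5, 0.7, -0.9]
finger_gap: 0.212
gripper_force: 0.0
time_s: 11.35
position: [0.506, 0.1204, 0.1593]
tcp_rot: [-0.0, 0.65, 0.76, -0.0]
force: [-0.5, 0.7, -0.5]
finger_gap: 0.213
gripper_force: 0.0
11.35 [0.50598442 0.12035727 0.15932676] toolx [-0.156  0.988  0.   ] z [-0.  0. -1.] F [-0.5  0.7 -0.5]
161 [0.47736159 0.178428   0.00641619] [0.51462125 0.21257537 0.01490482] [0.49599142 0.19550168 0.0106605 ]
```

View pics/f.png

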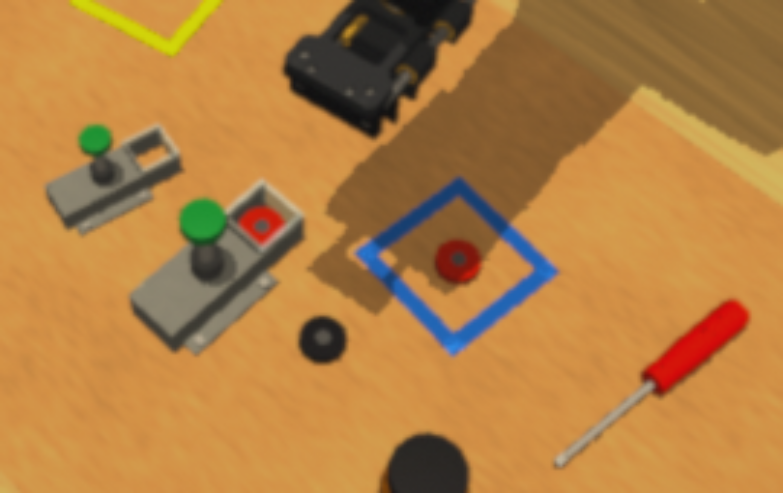

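The disc lies flat in the middle of the blue square (crop px (458,261)), about 3 mm from its centre. The knob is up, a red disc shows in the magazine, and the fingers are clear of everything.

```bash
python3 -c "
from plant import robot
print(robot.sign_off())"
```

```text
the job is handed in; nothing more can be done
None
```

I pressed the plunger fully down once and it sprang back up. I then nudged the disc that came out to about 3 mm from the centre of the blue square, where it lies flat, and handed the job in at about 11.4 s; no verdict came back.

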